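# Prop the lid of the warm biscuit box ajar on its stay

## Task

The biscuits in the wooden lidded box are still warm and have to steam off under cover: swing the lid right back until it leans on its hinge stop and let go of it, flip the steel stay that lies in the box's right-hand wall up until it stands by itself, just past upright, against its stop, then take the lid again and lower it gently on to the stay, so that it stays propped ajar. Never let the lid drop, and leave the bowl, the bench scraper and the teaspoon where they lie.

Things in the scene. Friction and masses are not known exactly. Their poses are not given: they have to be found in the camera images.
- box: plain brown wooden box, 150 (its x) by 280 (its y) by 100 mm high to the rim, walls 10 mm, fixed to the worktop; origin under its centre on the worktop; x points from its front to its back (hinge side), y to its left as the robot sees it, z up. Inner floor 14 mm up, loose biscuits about 13 mm high on it. A steel stay lies in the top edge of its right wall
- lid_hinge (a point): middle of the lid's hinge axis, at the top of the box's back wall (box x +75 mm, 100 mm up); same axes as the box; the hinge axis is its y
- lid (a joint): angle of the lid about its hinge, rad: 0 shut, 1.57 upright, 1.85 leaning back on its hinge stop, where it stays by its weight; below 1.5 it falls shut (hardly any friction; 0.22 to 0.42 kg). Propped on the standing stay it reads 0.57. The lid is a board 12 mm thick and 286 mm wide that reaches 160 mm from the hinge, its underside level with the hinge axis
- lid_knob (a point): centre of the round wooden knob on the lid's outer face: 30 mm across here, 33 mm high; 140 mm from the hinge axis along the lid and 34.5 mm from it along the lid's normal (23 mm off the lid's face). Axes: z the lid's outward normal, -x from hinge to the lid's front edge. Pinched across the box's y, it can turn between the fingers as the lid swings
- stay_pivot (a point): middle of the pivot of the stay, in the right wall (box x -23 mm, y -135 mm, 91 mm up); same axes as the box; the pivot axis is its y
- stay (a joint): angle of the stay about its pivot, rad: 0 lying level in the wall with its tip towards the back, 1.57 upright, 1.745 against its stop, leaning a little to the front, where it stands by its own weight; below 1.57 it falls back (60 g, hardly any friction)
- stay_tip (a point): centre of the rounded tip (radius 5 mm) of the stay, 75 mm from its pivot; the stay is a steel bar 10 mm wide (along box y), 8 mm thick. Under its free half (box x 0 to +58 mm) the wall is cut down to 52 mm above the worktop as a finger notch, so that fingers can straddle the bar there
- lid_catch (a point): middle of the catch under the lid, 128 mm from the hinge, above the right wall: two small steel lips between which the tip of the standing stay comes to rest; axes as the lid's
- bowl_c (a point): middle of the small round bowl of custard (100 mm across, 55 mm high), loose, left of and behind the box, not to be moved
- scraper_c (a point): middle of the bench scraper (101 by 166 mm, 26 mm high, wooden handle and steel blade), loose, right of the box, not to be moved
- spoon_c (a point): middle of the teaspoon (130 mm long, 11 mm high), loose, in front of the box, not to be moved

How it is judged (in metres and radians):
On the way, in this order (a step that is already met when the one before it is completed fails the run):
1. the lid leans right back on its hinge stop, let go (value of joint lid above 1.78 rad and contact force between the fingers and anything else below 0.3 N), for 0.2 s.
2. the stay stands against its stop, let go (value of joint stay above 1.69 rad and contact force between the fingers and anything else below 0.3 N), for 0.2 s.
At the end, for the whole second after the job is handed in: the lid rests ajar on the stay by itself: its angle is between 0.52 and 0.62 rad and still (under 0.05 rad/s), and the stay stands against its stop (over 1.69 rad) (value of joint lid between 0.52 and 0.62 rad and value of joint stay above 1.69 rad and velocity of joint lid between -0.05 and 0.05 rad/s); the robot touches nothing.
It fails at once if the lid is dropped (it falls shut or on to the stay faster than 3.5 rad/s) (velocity of joint lid below -3.5 rad/s).
It fails at once if the bowl, the bench scraper or the teaspoon is pushed more than 30 mm from its place (distance of any of bowl_c, scraper_c, spoon_c from where it was at the start of the episode above 0.03 m).
It also fails if it takes over 64 s, if anything falls off the work surface, if the arm or the gripper's body presses on something with over 40 N, if the wrist force passes 120 N, or if a joint passes its speed limit or range.

## Robot

A 6-joint arm with a two-finger parallel gripper is mounted at the origin on a cart in front of the work surface, level with it; the furniture and walls round the work are solid. World frame = base frame: x ahead of the robot, y to its left, z up, the work surface at z = 0. Lengths are in mm, angles in rad, forces in N, time in s.
With the tool pointing down it reaches from about 275 to 1000 mm from the base axis. Payload 8.4 kg.
Tool frame: the origin (TCP) lies midway between the tips of the shut fingers; the grasp point (between the pads) lies 19 mm behind it; z points along the fingers, y is the line along which they close (so a half turn about z gives the same grasp; the last joint's range is limited). The gripper opens to 85 mm and grips with 20 to 120 N. Pads are 22 mm wide; open, the fingers measure 114 mm over their backs; the gripper's body (76 mm by 85 mm) begins 54 mm behind the grasp point. The pads swing forward as they close: fully open they stand 13 mm farther back than shut.
Start: joints at [1.183, 0.353, 1.633, -0, 1.155, -0.002], TCP at [235.187, 579.064, 231.281] pointing down, gripper open.
Joint ranges: [-2.63, 2.63], [-0.92, 2.1], [0.06, 2.66], [-1.3, 4.44], [0, 2.69], [-3.02, 3.02]. Speed limits (rad/s): [2.22, 2.22, 2.79, 3.14, 3.14, 3.14].

## Interface

Orientations are given as [roll, pitch, yaw] about the fixed x, y, z axes, in that order (R = Rz(yaw) Ry(pitch) Rx(roll)).
In Python, from rig import monitor, imaging, r gives the robot as it stands.
- The arm moves only by the tool drive_tool, never from a script. Its argument "plan" is a list of rows, each an object of numbers: "x", "y", "z": the shift along the tool's x, y, z in units of 50 mm (1.0 is 50 mm); "ax", "ay", "az": the turn, a rotation vector about the tool's x, y, z in units of 6 degrees (1.0 is 6 degrees); "hand": the finger opening in mm, from 0 to 85.4. In form: [{"x": .., "y": .., "z": .., "ax": .., "ay": .., "az": .., "hand": ..}, ...]. A call has 1 to 8 rows; each row is the pose to reach, as a shift and turn from the pose commanded when the call began, along the tool's axes at that moment; what a row does not reach only later rows make up. A row lasts 1/10 s, in which the tool goes at most 50 mm and 8.59 degrees, less where a joint would pass 70% of its speed; a pose out of reach is approached as far as the arm can. A call with a gripper value outside its range is refused whole. The fingers move at their own pace and stop on an object; "grip_force" is the grip in N (left out, the last holds). Time passes only in rows, so rows that repeat a pose let the fingers close. It gives the time, the measured TCP pose, the force, the opening and the grip force at its end, in the units of the state.
- monitor.sense(): the state, without advancing time (a new reading comes with each control period).
- imaging.grab_frame(name): name is "side" or "top"; returns the picture (400x640x3 uint8, red, green, blue); there is no depth.
- imaging.camera_info(name): a dict with "mtx" (3x3 intrinsics, pixels), "R" (3x3) and "t" (3): a world point X has camera coordinates R X + t. Camera axes: x right, y down, z forward; pixel columns grow to the right and rows downward; lengths in mm; the calibration is good to about 2 mm. A picture is of the moment at which its call begins. camera_info takes no time and is no camera call.
- r.sign_off(): hands the job in; it is judged then, once.
The state is a dict: "clock": time; "qpos": joint angles; "qvel": joint speeds; "joint_efforts": joint torques, N m; "eef_pos": TCP position; "tcp_rot": TCP orientation; "contact_force": force on the tool from outside, world axes, zero at the start; "wrist_torque": the same for the moment, N m; "opening": opening from 0.0 (shut) to 1.0 (fully open); "grasp_force": force on a finger pad.
Only numpy, scipy, OpenCV 4.12 (cv2) and the standard library are available. Lean on these libraries where they do the work, as an engineer would, in place of code of your own. Each camera call takes 0.05 s, during which the arm holds its last target. There are 200 camera calls.

## Working session

There is one attempt and no reset: what is moved stays moved. The work goes in short steps, Python scripts to look and compute and a tool call to move; the robot and the scene stay as the last step left them, time stands still between calls to the robot, and variables do not carry over. Pictures are saved under pics/ and viewed, at most 10 in all, crops included, and the job is handed in when it is done.

Besides the shell and the picture viewer there is one more tool, called after "Request:" as name(argument=value, ...) on one line, values as JSON. drive_tool: Moves the arm, as the interface text tells. Its arguments: {"type":"object","properties":{"plan":{"type":"array","items":{"type":"object","properties":{"x":{"type":"number"},"y":{"type":"number"},"z":{"type":"number"},"ax":{"type":"number"},"ay":{"type":"number"},"az":{"type":"number"},"hand":{"type":"number"}}}},"grip_force":{"type":"number"}},"required":["plan"]}

```bash
mkdir -p pics; ls; python3 - <<'E'
from rig import monitor, imaging, r
import cv2
for n in("side","top"):
    im=imaging.grab_frame(n); cv2.imwrite(f"pics/{n}0.png",im[:,:,::-1])
    c=imaging.camera_info(n); print(n,c["mtx"],c["R"],c["t"])
print(monitor.sense())
E
```

```text
pics
side [[439.19041684   0.         321.36763216]
 [  0.         439.19041684 196.88222463]
 [  0.           0.           1.        ]] [[ 0.86637105 -0.49918169  0.01479363]
 [-0.29857714 -0.54149593 -0.78589684]
 [ 0.40031601  0.67646123 -0.61818064]] [-499.9784851   230.67633484 1065.4971539 ]
top [[445.31930032   0.         319.16570072]
 [  0.         445.31930032 202.86688135]
 [  0.           0.           1.        ]] [[-0.00336032 -0.99998053 -0.00525755]
 [-0.98671708  0.00416956 -0.16239461]
 [ 0.16241337  0.00464201 -0.98671189]] [ -57.41864315  563.47264912 1527.88948572]
{'clock': 0.1, 'qpos': array([ 1.18259378e+00,  3.53562377e-01,  1.63404756e+00, -1.61648406e-05,
        1.15520230e+00, -2.38409318e-03]), 'qvel': array([ 0.00077577, -0.00122366, -0.00213086,  0.0005819 ,  0.00018868,
       -0.00154864]), 'joint_efforts': array([-1.20411649e-03, -6.06353402e+01, -3.42818427e+01, -3.55473151e-05,
        3.94940522e-03,  1.09647630e-05]), 'eef_pos': array([235.03500253, 578.66987182, 230.65229194]), 'tcp_rot': array([-3.14037304e+00,  1.18732244e-05,  2.75578074e+00]), 'contact_force': array([-0.3180052 , -0.09279955,  0.33033712]), 'wrist_torque': array([ 0.0033476 ,  0.01225179, -0.02951693]), 'grasp_force': 0.0, 'opening': 0.9992037511997173}
```

View pics/side0.png

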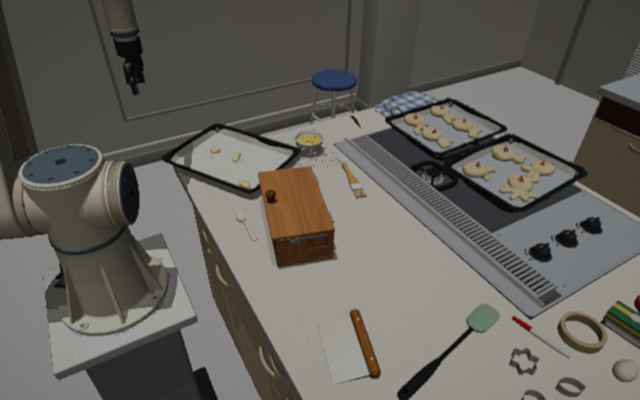

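View pics/top0.png

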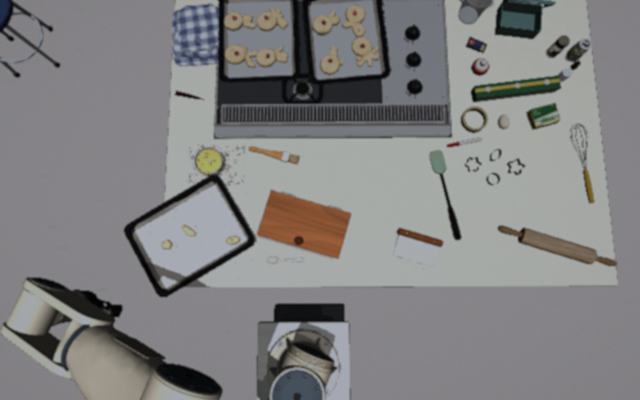

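The side view shows the closed box with its knob at (270,196) and the stay in the notched wall facing right, near (312,240). In the top view the lid's corners are at about (274,192), (350,207), (339,257) and (258,238), with the knob at (298,240). The spoon lies in front at (285,260) and the scraper at (418,247).

```bash
cat > h.py <<'E'
from rig import monitor, imaging, r
import numpy as np, cv2
from scipy.spatial.transform import Rotation as Ro
def ray(n,uv,z):
    c=imaging.camera_info(n);R=np.array(c["R"]);t=np.array(c["t"]);K=np.array(c["mtx"])
    o=-R.T@t; d=R.T@np.linalg.inv(K)@np.array([*uv,1.]); return o+d*(z-o[2])/d[2]
def proj(n,X):
    c=imaging.camera_info(n);p=np.array(c["mtx"])@(np.array(c["R"])@np.array(X,float)+np.array(c["t"]));return p[:2]/p[2]
E
python3 - <<'E'
from h import *
im=cv2.imread("pics/top0.png"); hsv=cv2.cvtColor(im,cv2.COLOR_BGR2HSV)
roi=im[180:270,240:370]; h=hsv[180:270,240:370]
m=((h[...,0]<22)&(h[...,1]>90)).astype(np.uint8)*255
m=cv2.morphologyEx(m,cv2.MORPH_CLOSE,np.ones((7,7)))
c=max(cv2.findContours(m,0,2)[0],key=cv2.contourArea)[:,0]+[240,180]
W=np.array([ray("top",p,112)[:2] for p in c]).astype(np.float32)
(cx,cy),wh,a=cv2.minAreaRect(W);print(cx,cy,wh,a)
b=cv2.boxPoints(((cx,cy),wh,a));print(b)
for p in b: print(proj("top",[*p,112]))
print("knob dark",hsv[235:246,292:306,2])
print("knob top",ray("top",(298.3,239.8),140), "side",ray("side",(270,192.5),145))
E
```

```text
482.3541564941406 -7.7621612548828125 (280.6795959472656, 156.7371063232422) 73.40908813476562
[[ 367.17615  -119.88225 ]
 [ 517.38794  -164.6364  ]
 [ 597.53217   104.357925]
 [ 447.32037   149.11208 ]]
[337.45513497 257.90705267]
[350.29117066 212.98092572]
[270.84749476 189.96930551]
[256.8452263  234.09213048]
knob dark [[149 150 150 145 138 133 131 136 140 143 145 148 150 150]
 [151 151 145 132 114 100  97 102 107 122 139 148 150 149]
 [148 145 131 104  78  67  64  65  70  90 117 141 151 149]
 [144 135 109  77  59  59  60  58  56  63  89 125 148 151]
 [140 126  93  65  58  61  65  64  56  52  70 111 143 152]
 [143 123  87  62  60  63  66  65  58  52  63 104 137 148]
 [144 124  92  65  59  63  65  66  59  50  60  96 130 140]
 [140 130 105  75  59  58  64  60  57  59  72 100 124 134]
 [132 130 117  91  68  59  59  58  66  85 104 119 130 132]
 [124 125 120 107  90  80  73  77  91 113 128 135 136 135]
 [130 123 120 117 112 105 103 106 117 130 136 139 139 139]]
knob top [425.43037469   8.77286571 140.        ] side [422.01261332   4.00327824 145.        ]
```

```bash
python3 - <<'E'
import cv2,numpy as np
a=cv2.imread("pics/side0.png")[150:280,240:350];b=cv2.imread("pics/top0.png")[180:270,245:365]
a=cv2.resize(a,None,fx=3.6,fy=3.6,interpolation=cv2.INTER_CUBIC);b=cv2.resize(b,(400,300),interpolation=cv2.INTER_CUBIC)
o=np.zeros((468,796,3),np.uint8);o[:,:396]=a;o[:300,396:]=b;cv2.imwrite("pics/crop.png",o)
E
```

```text
(no output)
```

View pics/crop.png

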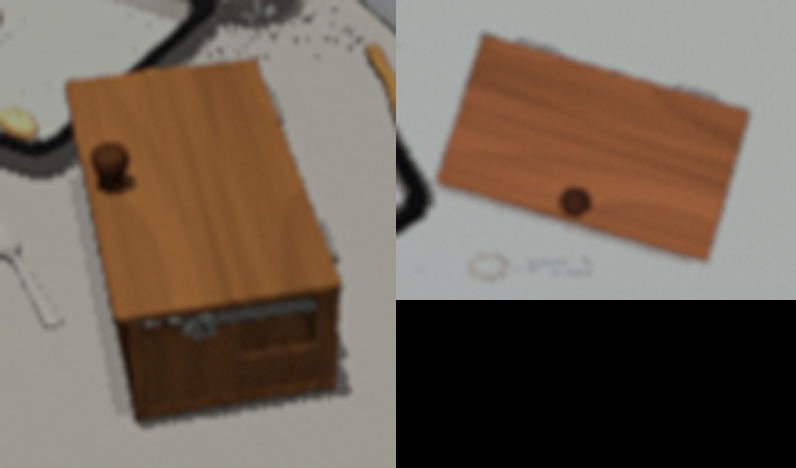

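The lid's rectangle measures 281 x 157 mm (286 x 160 expected). The knob it predicts agrees with the knob I measured to about 1 mm, so I take box yaw -0.29. Next I'll write a pose-delta helper and approach.

```bash
cat >> h.py <<'E'
YAW=-0.2896; ex=np.array([np.cos(YAW),np.sin(YAW),0]); ey=np.array([-ex[1],ex[0],0])
BOX=np.array([482.35,-7.76,0])+5*ex
def w(bx,by,z): return BOX+bx*ex+by*ey+[0,0,z]
RT=Ro.from_euler("xyz",[np.pi,0,np.pi+YAW])
def units(P,s=None):
    s=s or monitor.sense(); R0=Ro.from_euler("xyz",s["tcp_rot"])
    return np.round(np.r_[R0.inv().apply(np.array(P)-s["eef_pos"])/50,np.degrees((R0.inv()*RT).as_rotvec())/6],2)
def knob(th): # box x,z of knob
    return 75-140*np.cos(th)+34.5*np.sin(th), 100+140*np.sin(th)+34.5*np.cos(th)
def arc(th0,ths):
    a=np.array(knob(th0)); return [(t,*np.round((np.array(knob(t))-a)*[-1,-1]/50,2)) for t in ths]
def box(P): d=np.array(P)-BOX; return np.round([d@ex,d@ey,P[2]],1)
E
python3 - <<'E'
from h import *
x,_=knob(0); print(w(x,0,0)); print(units(w(x,0,200)))
for t in arc(0,np.arange(0.08,1.85,0.08)): print(t)
E
```

```text
[424.84850922   9.37413428   0.        ]
[-7.8  -9.12  0.62 -0.01 -0.   -0.92]
(np.float64(0.08), np.float64(-0.06), np.float64(-0.22))
(np.float64(0.16), np.float64(-0.15), np.float64(-0.44))
(np.float64(0.24), np.float64(-0.24), np.float64(-0.65))
(np.float64(0.32), np.float64(-0.36), np.float64(-0.85))
(np.float64(0.4), np.float64(-0.49), np.float64(-1.04))
(np.float64(0.48000000000000004), np.float64(-0.64), np.float64(-1.22))
(np.float64(0.5599999999999999), np.float64(-0.79), np.float64(-1.38))
(np.float64(0.64), np.float64(-0.97), np.float64(-1.54))
(np.float64(0.72), np.float64(-1.15), np.float64(-1.68))
(np.float64(0.7999999999999999), np.float64(-1.34), np.float64(-1.8))
(np.float64(0.88), np.float64(-1.55), np.float64(-1.91))
(np.float64(0.96), np.float64(-1.76), np.float64(-2.0))
(np.float64(1.04), np.float64(-1.98), np.float64(-2.07))
(np.float64(1.12), np.float64(-2.2), np.float64(-2.13))
(np.float64(1.2000000000000002), np.float64(-2.43), np.float64(-2.17))
(np.float64(1.28), np.float64(-2.66), np.float64(-2.19))
(np.float64(1.36), np.float64(-2.89), np.float64(-2.19))
(np.float64(1.4400000000000002), np.float64(-3.12), np.float64(-2.18))
(np.float64(1.52), np.float64(-3.35), np.float64(-2.14))
(np.float64(1.6), np.float64(-3.57), np.float64(-2.09))
(np.float64(1.6800000000000002), np.float64(-3.79), np.float64(-2.02))
(np.float64(1.76), np.float64(-4.0), np.float64(-1.93))
(np.float64(1.84), np.float64(-4.21), np.float64(-1.83))
```

Request:
drive_tool(plan=[{"x":-7.8,"y":-9.12,"z":0.62,"ax":-0.01,"az":-0.92,"hand":70},{"x":-7.8,"y":-9.12,"z":0.62,"ax":-0.01,"az":-0.92,"hand":70},{"x":-7.8,"y":-9.12,"z":0.62,"ax":-0.01,"az":-0.92,"hand":70},{"x":-7.8,"y":-9.12,"z":0.62,"ax":-0.01,"az":-0.92,"hand":70},{"x":-7.8,"y":-9.12,"z":0.62,"ax":-0.01,"az":-0.92,"hand":70},{"x":-7.8,"y":-9.12,"z":0.62,"ax":-0.01,"az":-0.92,"hand":70},{"x":-7.8,"y":-9.12,"z":0.62,"ax":-0.01,"az":-0.92,"hand":70},{"x":-7.8,"y":-9.12,"z":0.62,"ax":-0.01,"az":-0.92,"hand":70}])

```text
invalid input
```

```bash
python3 - <<'E'
from h import *
s=monitor.sense();print(s["clock"],s["eef_pos"],s["tcp_rot"],units(w(-65,0,200),s))
E
```

```text
0.1 [235.03500253 578.66987182 230.65229194] [-3.14037304e+00  1.18732244e-05  2.75578074e+00] [-7.8  -9.12  0.62 -0.01 -0.   -0.92]
```

Request:
drive_tool(plan=[{"x":-7.8,"y":-9.12,"z":0.62,"ax":0,"ay":0,"az":-0.92,"hand":70},{"x":-7.8,"y":-9.12,"z":0.62,"ax":0,"ay":0,"az":-0.92,"hand":70},{"x":-7.8,"y":-9.12,"z":0.62,"ax":0,"ay":0,"az":-0.92,"hand":70},{"x":-7.8,"y":-9.12,"z":0.62,"ax":0,"ay":0,"az":-0.92,"hand":70},{"x":-7.8,"y":-9.12,"z":0.62,"ax":0,"ay":0,"az":-0.92,"hand":70},{"x":-7.8,"y":-9.12,"z":0.62,"ax":0,"ay":0,"az":-0.92,"hand":70},{"x":-7.8,"y":-9.12,"z":0.62,"ax":0,"ay":0,"az":-0.92,"hand":70},{"x":-7.8,"y":-9.12,"z":0.62,"ax":0,"ay":0,"az":-0.92,"hand":70}], grip_force=20)

```text
clock: 0.9
eef_pos: [361.5, 198.2, 210.6]
tcp_rot: [3.141, 0.0, 2.853]
contact_force: [1.6, 0.4, -0.8]
opening: 0.822
grasp_force: 0.0
```

```bash
python3 - <<'E'
from h import *
s=monitor.sense();print(s["clock"],s["eef_pos"],s["tcp_rot"],units(w(-65,0,200),s))
E
```

```text
0.9 [361.54410209 198.22748681 210.55556168] [3.14143392e+00 2.20521603e-04 2.85265380e+00] [-2.29 -3.26  0.21  0.    0.    0.01]
```

Request:
drive_tool(plan=[{"x":-2.29,"y":-3.26,"z":0.2,"ax":0,"ay":0,"az":0,"hand":70},{"x":-2.29,"y":-3.26,"z":0.2,"ax":0,"ay":0,"az":0,"hand":70},{"x":-2.29,"y":-3.26,"z":0.2,"ax":0,"ay":0,"az":0,"hand":70},{"x":-2.29,"y":-3.26,"z":0.2,"ax":0,"ay":0,"az":0,"hand":70},{"x":-2.29,"y":-3.26,"z":0.2,"ax":0,"ay":0,"az":0,"hand":70},{"x":-2.29,"y":-3.26,"z":0.2,"ax":0,"ay":0,"az":0,"hand":70}])

```text
clock: 1.5
eef_pos: [424.5, 10.1, 200.3]
tcp_rot: [-3.142, -0.001, 2.849]
contact_force: [-0.2, 0.7, 0.5]
opening: 0.819
grasp_force: 0.0
```

```bash
python3 - <<'E'
from h import *
s=monitor.sense();print(s["clock"],s["eef_pos"],s["tcp_rot"],units(w(-65,0,118),s))
E
```

```text
1.5 [424.4927612   10.14819089 200.33398776] [-3.14153390e+00 -9.86835125e-04  2.84852088e+00] [-0.01 -0.01  1.65 -0.   -0.01 -0.03]
```

Now straight down over the knob and close.

Request:
drive_tool(plan=[{"x":0,"y":-0.01,"z":0.8,"ax":0,"ay":0,"az":0,"hand":70},{"x":0,"y":-0.01,"z":1.4,"ax":0,"ay":0,"az":0,"hand":70},{"x":0,"y":-0.01,"z":1.65,"ax":0,"ay":0,"az":0,"hand":70},{"x":0,"y":-0.01,"z":1.65,"ax":0,"ay":0,"az":0,"hand":20},{"x":0,"y":-0.01,"z":1.65,"ax":0,"ay":0,"az":0,"hand":20},{"x":0,"y":-0.01,"z":1.65,"ax":0,"ay":0,"az":0,"hand":20},{"x":0,"y":-0.01,"z":1.65,"ax":0,"ay":0,"az":0,"hand":20},{"x":0,"y":-0.01,"z":1.65,"ax":0,"ay":0,"az":0,"hand":20}], grip_force=25)

```text
clock: 2.3
eef_pos: [424.8, 10.6, 119.2]
tcp_rot: [-3.141, 0.001, 2.853]
contact_force: [-2.9, -3.9, 6.2]
opening: 0.319
grasp_force: 24.6
```

Request:
drive_tool(plan=[{"x":-0.06,"y":0,"z":-0.22,"ax":0,"ay":0,"az":0,"hand":20},{"x":-0.15,"y":0,"z":-0.44,"ax":0,"ay":0,"az":0,"hand":20},{"x":-0.24,"y":0,"z":-0.65,"ax":0,"ay":0,"az":0,"hand":20},{"x":-0.36,"y":0,"z":-0.85,"ax":0,"ay":0,"az":0,"hand":20},{"x":-0.49,"y":0,"z":-1.04,"ax":0,"ay":0,"az":0,"hand":20},{"x":-0.64,"y":0,"z":-1.22,"ax":0,"ay":0,"az":0,"hand":20},{"x":-0.79,"y":0,"z":-1.38,"ax":0,"ay":0,"az":0,"hand":20},{"x":-0.97,"y":0,"z":-1.54,"ax":0,"ay":0,"az":0,"hand":20}])

```text
clock: 3.1
eef_pos: [470.9, -3.2, 195.8]
tcp_rot: [-3.141, -0.002, 2.852]
contact_force: [-4.5, -1.4, -0.0]
opening: 0.319
grasp_force: 25.3
```

```bash
python3 - <<'E'
from h import *
s=monitor.sense();print(box(s["eef_pos"]),np.array(knob(.64))-[0,16.5],s["contact_force"],s["grasp_force"],s["opening"])
for t in arc(.64,np.arange(0.74,1.45,0.1)): print(np.round(t,2))
for t in arc(1.44,np.arange(1.52,1.85,0.08)): print(np.round(t,2))
cv2.imwrite("pics/s1.png",imaging.grab_frame("side")[100:300,200:450,::-1].repeat(3,0).repeat(3,1))
E
```

```text
[-17.3   1.1 195.8] [-16.69016338 194.77966544] [-4.45560357 -1.36728893 -0.02720951] 25.344510599970818 0.3194163426012476
[ 0.74 -0.23 -0.17]
[ 0.84 -0.48 -0.32]
[ 0.94 -0.74 -0.44]
[ 1.04 -1.01 -0.54]
[ 1.14 -1.29 -0.61]
[ 1.24 -1.58 -0.65]
[ 1.34 -1.86 -0.66]
[ 1.44 -2.15 -0.64]
[ 1.52 -0.23  0.03]
[ 1.6  -0.45  0.09]
[ 1.68 -0.67  0.16]
[ 1.76 -0.89  0.25]
[ 1.84 -1.09  0.35]
```

View pics/s1.png

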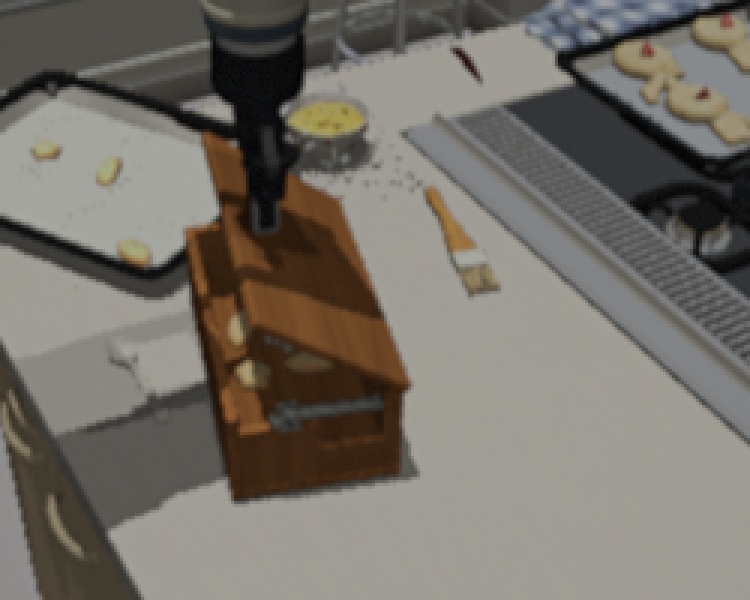

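The lid is following: the fingers hold the knob at crop (263,215), the lid is about 0.64 rad open, and the stay shows at (330,408) in the right wall.

Request:
drive_tool(plan=[{"x":-0.23,"y":0,"z":-0.17,"ax":0,"ay":0,"az":0,"hand":20},{"x":-0.48,"y":0,"z":-0.32,"ax":0,"ay":0,"az":0,"hand":20},{"x":-0.74,"y":0,"z":-0.44,"ax":0,"ay":0,"az":0,"hand":20},{"x":-1.01,"y":0,"z":-0.54,"ax":0,"ay":0,"az":0,"hand":20},{"x":-1.29,"y":0,"z":-0.61,"ax":0,"ay":0,"az":0,"hand":20},{"x":-1.58,"y":0,"z":-0.65,"ax":0,"ay":0,"az":0,"hand":20},{"x":-1.86,"y":0,"z":-0.66,"ax":0,"ay":0,"az":0,"hand":20},{"x":-2.15,"y":0,"z":-0.64,"ax":0,"ay":0,"az":0,"hand":20}])

```text
clock: 3.95
eef_pos: [575.9, -34.5, 228.1]
tcp_rot: [-3.142, 0.002, 2.852]
contact_force: [-1.2, -3.8, 2.8]
opening: 0.32
grasp_force: 25.6
```

Request:
drive_tool(plan=[{"x":-0.23,"y":0,"z":0.03,"ax":0,"ay":0,"az":0,"hand":20},{"x":-0.45,"y":0,"z":0.09,"ax":0,"ay":0,"az":0,"hand":20},{"x":-0.67,"y":0,"z":0.16,"ax":0,"ay":0,"az":0,"hand":20},{"x":-0.89,"y":0,"z":0.25,"ax":0,"ay":0,"az":0,"hand":20},{"x":-1.0,"y":0,"z":0.3,"ax":0,"ay":0,"az":0,"hand":20},{"x":-1.05,"y":0,"z":0.33,"ax":0,"ay":0,"az":0,"hand":20},{"x":-1.05,"y":0,"z":0.33,"ax":0,"ay":0,"az":0,"hand":20}])

```text
clock: 4.65
eef_pos: [626.4, -49.6, 210.9]
tcp_rot: [-3.142, 0.003, 2.852]
contact_force: [1.6, -6.2, 5.2]
opening: 0.319
grasp_force: 25.9
```

```bash
python3 - <<'E'
from h import *
s=monitor.sense();print(box(s["eef_pos"]),np.array(knob(1.82))-[0,16],s["contact_force"],s["grasp_force"],s["opening"])
E
```

```text
[145.    1.1 210.9] [142.96278834 211.16646335] [ 1.64211842 -6.16123162  5.20193742] 25.919475853443146 0.31866708097067076
```

Request:
drive_tool(plan=[{"x":0,"y":0,"z":0,"ax":0,"ay":0,"az":0,"hand":70},{"x":0,"y":0,"z":0,"ax":0,"ay":0,"az":0,"hand":70},{"x":0,"y":0,"z":0,"ax":0,"ay":0,"az":0,"hand":70},{"x":0,"y":0,"z":0,"ax":0,"ay":0,"az":0,"hand":70},{"x":0,"y":0,"z":-0.6,"ax":0,"ay":0,"az":0,"hand":70},{"x":0,"y":0,"z":-1.4,"ax":0,"ay":0,"az":0,"hand":70},{"x":0,"y":0,"z":-2,"ax":0,"ay":0,"az":0,"hand":60},{"x":0,"y":0,"z":-2,"ax":0,"ay":0,"az":0,"hand":60}])

```text
clock: 5.45
eef_pos: [626.6, -48.8, 315.7]
tcp_rot: [3.14, 0.008, 2.852]
contact_force: [0.7, 0.2, 0.7]
opening: 0.702
grasp_force: 0.0
```

```bash
python3 - <<'E'
from h import *
s=monitor.sense();print(box(s["eef_pos"]),s["contact_force"],s["opening"])
cv2.imwrite("pics/s2.png",imaging.grab_frame("side")[100:300,200:450,::-1].repeat(3,0).repeat(3,1))
print("over stay",units(w(22,-135,200)))
E
```

```text
[145.    1.9 315.7] [0.73534324 0.18930105 0.68680513] 0.701720164960032
over stay [ 2.45 -2.74  2.25  0.01  0.04  0.  ]
```

View pics/s2.png

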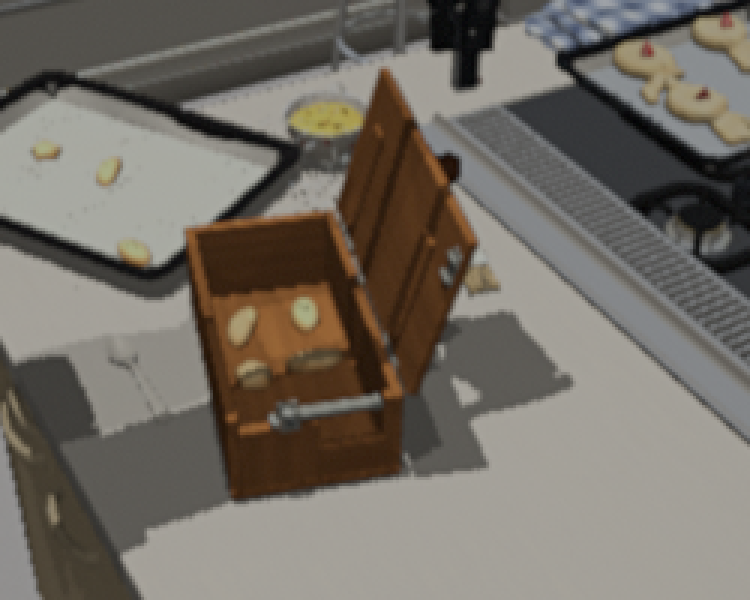

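The lid leans back on its stop with the arm clear. The stay's pivot is at crop (287,415) and its tip at (380,401). I'll check both against the model while I move over.

```bash
python3 - <<'E'
from h import *
for bx in(-23,52): print(proj("side",w(bx,-135,91)))
for uv in((295.7,238.3),(326.7,233.7)): print(box(ray("side",uv,93)))
E
```

```text
[295.92208525 238.46912559]
[325.25111886 234.01125348]
[ -23.8 -136.4   93. ]
[  55.3 -136.7   93. ]
```

Request:
drive_tool(plan=[{"x":2.45,"y":-2.74,"z":0,"ax":0,"ay":0,"az":0,"hand":45},{"x":2.45,"y":-2.74,"z":0,"ax":0,"ay":0,"az":0,"hand":45},{"x":2.45,"y":-2.74,"z":0,"ax":0,"ay":0,"az":0,"hand":45},{"x":2.45,"y":-2.74,"z":0,"ax":0,"ay":0,"az":0,"hand":45},{"x":2.45,"y":-2.74,"z":1,"ax":0,"ay":0,"az":0,"hand":45},{"x":2.45,"y":-2.74,"z":2,"ax":0,"ay":0,"az":0,"hand":45},{"x":2.45,"y":-2.74,"z":3,"ax":0,"ay":0,"az":0,"hand":45},{"x":2.45,"y":-2.74,"z":3,"ax":0,"ay":0,"az":0,"hand":45}])

```text
clock: 6.3
eef_pos: [462.6, -143.5, 154.5]
tcp_rot: [3.141, -0.013, 2.852]
contact_force: [-0.6, 0.9, 0.1]
opening: 0.526
grasp_force: 0.0
```

```bash
python3 - <<'E'
from h import *
s=monitor.sense();print(box(s["eef_pos"]),s["tcp_rot"],s["contact_force"],s["opening"],units(w(22,-135,71),s))
cv2.imwrite("pics/s3.png",imaging.grab_frame("side")[150:300,250:400,::-1].repeat(4,0).repeat(4,1))
E
```

```text
[  14.8 -135.7  154.5] [ 3.14131393 -0.01254174  2.85193384] [-0.61708949  0.90497601  0.10704249] 0.525989192566997 [-0.16  0.01  1.67  0.   -0.12 -0.  ]
```

View pics/s3.png

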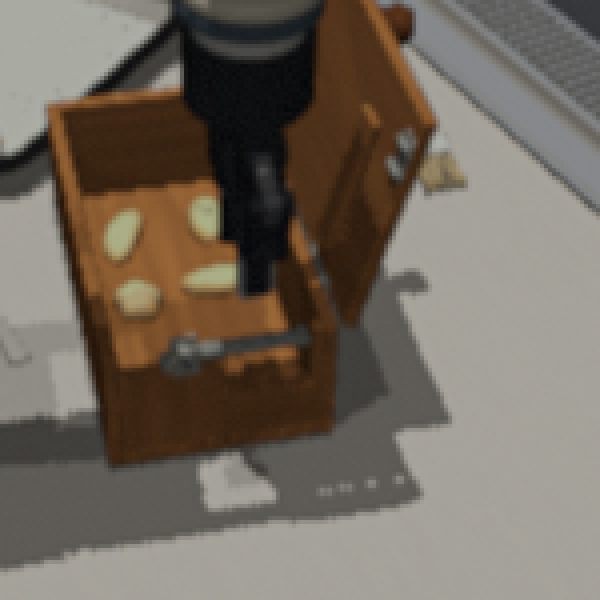

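The bar runs from pivot (183,355) to tip (305,338), and the fingers hover above it near (257,280), agreeing with the model to a couple of mm. I'll go down straddling it and pinch lightly.

Request:
drive_tool(plan=[{"x":-0.16,"y":0.01,"z":0.5,"ax":0,"ay":-0.12,"az":0,"hand":45},{"x":-0.16,"y":0.01,"z":1.0,"ax":0,"ay":-0.12,"az":0,"hand":45},{"x":-0.16,"y":0.01,"z":1.4,"ax":0,"ay":-0.12,"az":0,"hand":45},{"x":-0.16,"y":0.01,"z":1.66,"ax":0,"ay":-0.12,"az":0,"hand":45},{"x":-0.16,"y":0.01,"z":1.66,"ax":0,"ay":-0.12,"az":0,"hand":45}])

```text
clock: 6.85
eef_pos: [476.0, -146.9, 77.9]
tcp_rot: [3.142, 0.012, 2.852]
contact_force: [0.6, -0.0, 0.1]
opening: 0.525
grasp_force: 0.0
```

Request:
drive_tool(plan=[{"x":0,"y":0,"z":0,"ax":0,"ay":0,"az":0,"hand":4},{"x":0,"y":0,"z":0,"ax":0,"ay":0,"az":0,"hand":4},{"x":0,"y":0,"z":0,"ax":0,"ay":0,"az":0,"hand":4},{"x":0,"y":0,"z":0,"ax":0,"ay":0,"az":0,"hand":4},{"x":0,"y":0,"z":0,"ax":0,"ay":0,"az":0,"hand":4},{"x":0,"y":0,"z":0,"ax":0,"ay":0,"az":0,"hand":4}], grip_force=20)

```text
clock: 7.45
eef_pos: [477.0, -146.3, 79.0]
tcp_rot: [3.14, 0.015, 2.851]
contact_force: [2.3, 7.0, 4.1]
opening: 0.112
grasp_force: 23.1
```

```bash
python3 - <<'E'
from h import *
s=monitor.sense();print(box(s["eef_pos"]),s["tcp_rot"],s["contact_force"],s["opening"],s["grasp_force"])
L=box(s["eef_pos"])[0]+23;print(L)
p=lambda t:np.array([L*np.cos(t),L*np.sin(t)])
for t0,ts in((0,np.arange(.11,.9,.11)),(.88,np.arange(.99,1.8,.11))):
  for t in ts: print(round(t,2),np.round(-(p(t)-p(t0))/50,2))
E
```

```text
[  29.4 -134.3   79. ] [3.14012005 0.01492632 2.85140894] [2.3358747  7.00242005 4.07046961] 0.11182326823404737 23.09357911348343
52.4
0.11 [ 0.01 -0.12]
0.22 [ 0.03 -0.23]
0.33 [ 0.06 -0.34]
0.44 [ 0.1  -0.45]
0.55 [ 0.15 -0.55]
0.66 [ 0.22 -0.64]
0.77 [ 0.3  -0.73]
0.88 [ 0.38 -0.81]
0.99 [ 0.09 -0.07]
1.1 [ 0.19 -0.13]
1.21 [ 0.3  -0.17]
1.32 [ 0.41 -0.21]
1.43 [ 0.52 -0.23]
1.54 [ 0.64 -0.24]
1.65 [ 0.75 -0.24]
1.76 [ 0.86 -0.22]
```

Request:
drive_tool(plan=[{"x":0.01,"y":0,"z":-0.12,"ax":0,"ay":0,"az":0,"hand":4},{"x":0.03,"y":0,"z":-0.23,"ax":0,"ay":0,"az":0,"hand":4},{"x":0.06,"y":0,"z":-0.34,"ax":0,"ay":0,"az":0,"hand":4},{"x":0.1,"y":0,"z":-0.45,"ax":0,"ay":0,"az":0,"hand":4},{"x":0.15,"y":0,"z":-0.55,"ax":0,"ay":0,"az":0,"hand":4},{"x":0.22,"y":0,"z":-0.64,"ax":0,"ay":0,"az":0,"hand":4},{"x":0.3,"y":0,"z":-0.73,"ax":0,"ay":0,"az":0,"hand":4},{"x":0.38,"y":0,"z":-0.81,"ax":0,"ay":0,"az":0,"hand":4}])

```text
clock: 8.25
eef_pos: [457.7, -140.5, 118.7]
tcp_rot: [3.14, 0.014, 2.851]
contact_force: [3.8, 7.0, -5.4]
opening: 0.109
grasp_force: 21.1
```

```bash
python3 - <<'E'
from h import *
s=monitor.sense();print(box(s["eef_pos"]),s["tcp_rot"],s["contact_force"],s["opening"],s["grasp_force"])
cv2.imwrite("pics/s4.png",imaging.grab_frame("side")[150:300,250:400,::-1].repeat(4,0).repeat(4,1))
E
```

```text
[   9.3 -134.3  118.7] [3.13986603 0.01420774 2.85134199] [ 3.84887347  7.00280112 -5.38459972] 0.10941983976272707 21.099499985575676
```

View pics/s4.png

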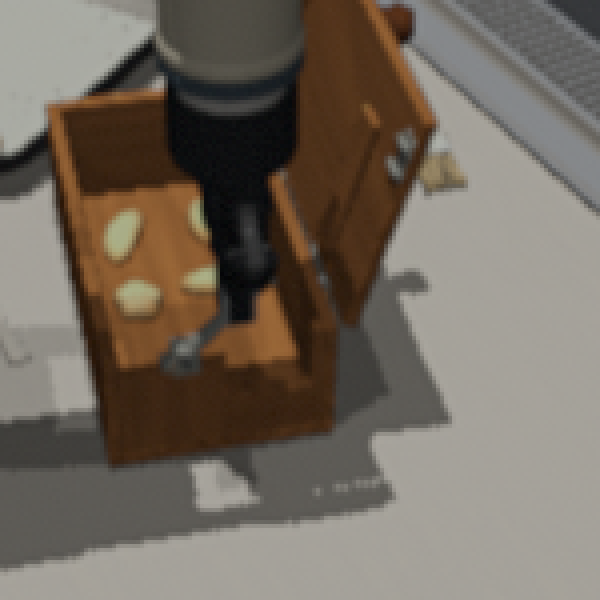

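The bar has come up between the fingers, from pivot (183,355) to the pads at (235,300), roughly 0.9 rad. I'll carry on to the stop.

Request:
drive_tool(plan=[{"x":0.09,"y":0,"z":-0.07,"ax":0,"ay":0,"az":0,"hand":4},{"x":0.19,"y":0,"z":-0.13,"ax":0,"ay":0,"az":0,"hand":4},{"x":0.3,"y":0,"z":-0.17,"ax":0,"ay":0,"az":0,"hand":4},{"x":0.41,"y":0,"z":-0.21,"ax":0,"ay":0,"az":0,"hand":4},{"x":0.52,"y":0,"z":-0.23,"ax":0,"ay":0,"az":0,"hand":4},{"x":0.64,"y":0,"z":-0.24,"ax":0,"ay":0,"az":0,"hand":4},{"x":0.75,"y":0,"z":-0.24,"ax":0,"ay":0,"az":0,"hand":4},{"x":0.85,"y":0,"z":-0.22,"ax":0,"ay":0,"az":0,"hand":4}])

```text
clock: 9.1
eef_pos: [420.1, -129.3, 130.9]
tcp_rot: [3.14, 0.021, 2.851]
contact_force: [8.0, 6.5, 10.4]
opening: 0.115
grasp_force: 24.6
```

```bash
python3 - <<'E'
from h import *
s=monitor.sense();print(box(s["eef_pos"]),s["tcp_rot"],s["contact_force"],s["opening"],s["grasp_force"],s["wrist_torque"])
E
```

```text
[ -30.  -134.3  130.9] [3.1398178  0.02132644 2.85144433] [ 7.95502401  6.47549321 10.37542973] 0.11471609563582104 24.58498385734856 [ 0.95928479 -1.47335819  0.11718679]
```

Request:
drive_tool(plan=[{"x":0.06,"y":0,"z":0,"ax":0,"ay":0,"az":0,"hand":4},{"x":0.06,"y":0,"z":0,"ax":0,"ay":0,"az":0,"hand":4},{"x":0.06,"y":0,"z":0,"ax":0,"ay":0,"az":0,"hand":4}])

```text
clock: 9.4
eef_pos: [416.1, -128.1, 130.3]
tcp_rot: [3.14, 0.019, 2.851]
contact_force: [5.4, 7.6, 6.6]
opening: 0.108
grasp_force: 22.7
```

Request:
drive_tool(plan=[{"x":0,"y":0,"z":0,"ax":0,"ay":0,"az":0,"hand":50},{"x":0,"y":0,"z":0,"ax":0,"ay":0,"az":0,"hand":50},{"x":0,"y":0,"z":0,"ax":0,"ay":0,"az":0,"hand":50},{"x":0,"y":0,"z":0,"ax":0,"ay":0,"az":0,"hand":50},{"x":0,"y":0,"z":-0.6,"ax":0,"ay":0,"az":0,"hand":50},{"x":0,"y":0,"z":-1.4,"ax":0,"ay":0,"az":0,"hand":50},{"x":0,"y":0,"z":-2.3,"ax":0,"ay":0,"az":0,"hand":50},{"x":0,"y":0,"z":-3.3,"ax":0,"ay":0,"az":0,"hand":50}])

```text
clock: 10.2
eef_pos: [410.3, -127.6, 294.4]
tcp_rot: [-3.142, 0.011, 2.852]
contact_force: [2.2, -0.5, -0.5]
opening: 0.585
grasp_force: 0.0
```

```bash
python3 - <<'E'
from h import *
s=monitor.sense();print(box(s["eef_pos"]),s["tcp_rot"],s["contact_force"],s["opening"],s["grasp_force"])
cv2.imwrite("pics/s5.png",imaging.grab_frame("side")[130:280,240:400,::-1].repeat(4,0).repeat(4,1))
t=1.745;print(proj("side",w(-23+75*np.cos(t),-135,91+75*np.sin(t))))
x,z=knob(1.85);print(x,z,units(w(x,0,330)))
E
```

```text
[ -39.8 -135.4  294.4] [-3.14151037  0.0106929   2.85199012] [ 2.18704228 -0.51713414 -0.48817848] 0.5848030213746198 0.0
[289.88016616 216.65531361]
146.74662905807966 225.07066490109628 [-3.67  2.71 -0.47 -0.    0.21  0.  ]
```

View pics/s5.png

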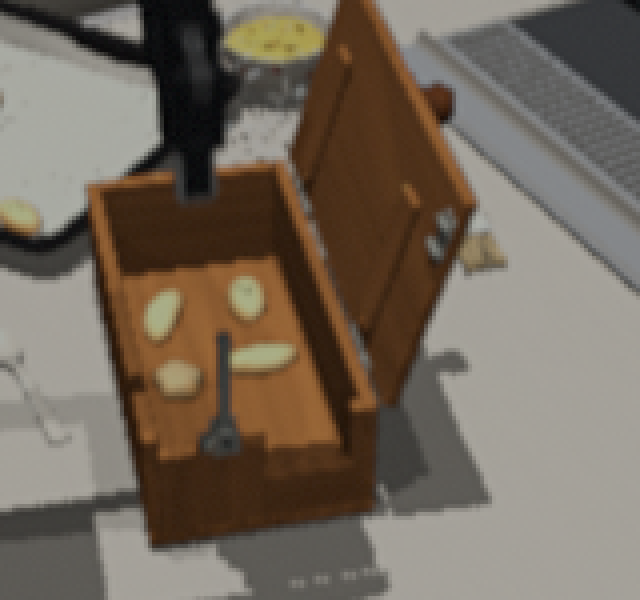

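The stay stands nearly vertical, from crop (221,437) to (223,335). At 1.745 rad the model puts the tip about 5 px further left, so I'll check by mask whether it is moving or leaning.

```bash
python3 - <<'E'
from h import *
for t in (1.4,1.5,1.57,1.65,1.745): print(t,np.round(proj("side",w(-23+75*np.cos(t),-135,91+75*np.sin(t))),1))
old=cv2.imread("pics/s5.png")[::4,::4]
def col(im):
    h=cv2.cvtColor(im,cv2.COLOR_BGR2HSV).astype(int); out=[]
    for v in range(84,106,3):
        row=h[v,48:64]; m=(row[:,1]<90)&(row[:,2]<110)
        out.append((v+130, round(288+np.nonzero(m)[0].mean(),1) if m.any() else None))
    return out
print(col(old))
new=imaging.grab_frame("side")[130:280,240:400,::-1]
print(col(np.ascontiguousarray(new)),monitor.sense()["clock"])
E
```

```text
1.4 [300.5 215.1]
1.5 [297.5 215.3]
1.57 [295.3 215.5]
1.65 [292.8 216. ]
1.745 [289.9 216.7]
[(214, np.float64(295.5)), (217, np.float64(295.5)), (220, np.float64(295.5)), (223, np.float64(295.5)), (226, np.float64(295.5)), (229, np.float64(295.5)), (232, np.float64(295.5)), (235, np.float64(295.5))]
[(214, np.float64(295.5)), (217, np.float64(295.5)), (220, np.float64(295.5)), (223, np.float64(296.0)), (226, np.float64(295.5)), (229, np.float64(295.5)), (232, np.float64(295.5)), (235, np.float64(295.5))] 10.3
```

The stay is balanced by friction at about 1.57 and hasn't reached its stop. I'll come in behind it with shut fingers and nudge it forward.

Request:
drive_tool(plan=[{"x":-1.3,"y":0,"z":0,"ax":0,"ay":0.1,"az":0,"hand":0},{"x":-1.3,"y":0,"z":0,"ax":0,"ay":0.1,"az":0,"hand":0},{"x":-1.3,"y":0,"z":0,"ax":0,"ay":0.1,"az":0,"hand":0},{"x":-1.3,"y":0,"z":0,"ax":0,"ay":0.1,"az":0,"hand":0},{"x":-1.3,"y":0,"z":1.0,"ax":0,"ay":0.1,"az":0,"hand":0},{"x":-1.3,"y":0,"z":2.0,"ax":0,"ay":0.1,"az":0,"hand":0},{"x":-1.3,"y":0,"z":3.0,"ax":0,"ay":0.1,"az":0,"hand":0},{"x":-1.3,"y":0,"z":3.0,"ax":0,"ay":0.1,"az":0,"hand":0}])

```text
clock: 11.1
eef_pos: [469.8, -145.1, 138.9]
tcp_rot: [3.141, -0.01, 2.852]
contact_force: [-0.5, -1.1, 0.6]
opening: -0.003
grasp_force: 0.0
```

```bash
cat >> h.py <<'E'
def col(name="side"):
    h=cv2.cvtColor(np.ascontiguousarray(imaging.grab_frame(name)[130:280,240:400,::-1]),cv2.COLOR_BGR2HSV).astype(int); out=[]
    for v in range(84,106,4):
        row=h[v,40:72]; m=(row[:,1]<90)&(row[:,2]<110)
        out.append((v+130, (280+np.nonzero(m)[0]).tolist()))
    return out
E
python3 - <<'E'
from h import *
s=monitor.sense();print(box(s["eef_pos"]),s["tcp_rot"],s["contact_force"],s["opening"]);print(col())
E
```

```text
[  22.2 -135.2  138.9] [ 3.14144987 -0.00970133  2.85208723] [-0.52402734 -1.06337538  0.59584275] -0.0032462237478506615
[(214, [294, 296, 310, 311]), (218, [295, 296, 297, 309, 310, 311]), (222, [295, 296, 311]), (226, [295, 296]), (230, [295, 296]), (234, [294, 295, 296, 297, 298])]
```

Request:
drive_tool(plan=[{"x":0.3,"y":0,"z":0,"ax":0,"ay":0,"az":0,"hand":0},{"x":0.5,"y":0,"z":0,"ax":0,"ay":0,"az":0,"hand":0},{"x":0.56,"y":0,"z":0,"ax":0,"ay":0,"az":0,"hand":0},{"x":0.62,"y":0,"z":0,"ax":0,"ay":0,"az":0,"hand":0},{"x":0.68,"y":0,"z":0,"ax":0,"ay":0,"az":0,"hand":0},{"x":0.72,"y":0,"z":0,"ax":0,"ay":0,"az":0,"hand":0},{"x":0.76,"y":0,"z":0,"ax":0,"ay":0,"az":0,"hand":0},{"x":0.76,"y":0,"z":0,"ax":0,"ay":0,"az":0,"hand":0}])

```text
clock: 11.95
eef_pos: [438.8, -135.9, 144.0]
tcp_rot: [3.142, 0.002, 2.852]
contact_force: [0.2, 0.5, -1.0]
opening: 0.002
grasp_force: 0.0
```

```bash
python3 - <<'E'
from h import *
s=monitor.sense();print(box(s["eef_pos"]),s["tcp_rot"],s["contact_force"],s["opening"]);print(col())
E
```

```text
[ -10.2 -135.3  144. ] [3.14158083e+00 1.78357857e-03 2.85212586e+00] [ 0.24529415  0.52447094 -0.97588433] 0.0017659964492450398
[(214, [292, 293, 297, 298, 299, 300, 301, 302, 304]), (218, [292, 293, 297, 298, 299, 300, 301, 302, 303, 304, 305]), (222, [293, 294, 297, 298, 299, 300, 301, 302, 303, 304]), (226, [293, 294, 295]), (230, [294, 295]), (234, [293, 294, 295, 296, 297])]
```

Request:
drive_tool(plan=[{"x":0.05,"y":0,"z":0,"ax":0,"ay":0,"az":0,"hand":0},{"x":0.1,"y":0,"z":0,"ax":0,"ay":0,"az":0,"hand":0},{"x":0.14,"y":0,"z":0,"ax":0,"ay":0,"az":0,"hand":0},{"x":0.14,"y":0,"z":0,"ax":0,"ay":0,"az":0,"hand":0}])

```text
clock: 12.4
eef_pos: [432.0, -133.9, 144.0]
tcp_rot: [-3.142, 0.002, 2.852]
contact_force: [-0.6, -0.5, -0.0]
opening: 0.0
grasp_force: 0.0
```

```bash
python3 - <<'E'
from h import *
s=monitor.sense();print(box(s["eef_pos"]),s["tcp_rot"],s["contact_force"],s["opening"]);print(col())
E
```

```text
[ -17.2 -135.3  144. ] [-3.14157524e+00  2.03037606e-03  2.85213892e+00] [-0.59406517 -0.50980552 -0.03967264] 0.0004042831492219251
[(214, [294, 295, 296, 297, 298, 299, 300, 301]), (218, [289, 290, 291, 294, 295, 296, 297, 300, 301, 302]), (222, [290, 291, 292, 294, 295, 296, 297, 298, 299, 300, 301, 302]), (226, [291, 292, 293]), (230, [293, 294]), (234, [293, 294, 295, 296, 297])]
```

Request:
drive_tool(plan=[{"x":0.05,"y":0,"z":0,"ax":0,"ay":0,"az":0,"hand":0},{"x":0.1,"y":0,"z":0,"ax":0,"ay":0,"az":0,"hand":0},{"x":0.1,"y":0,"z":0,"ax":0,"ay":0,"az":0,"hand":0}])

```text
clock: 12.75
eef_pos: [430.7, -133.6, 145.0]
tcp_rot: [-3.141, 0.01, 2.852]
contact_force: [10.1, -3.5, -5.4]
opening: -0.002
grasp_force: 4.6
```

```bash
python3 - <<'E'
from h import *
s=monitor.sense();print(box(s["eef_pos"]),s["contact_force"]);print(col())
E
```

```text
[ -18.6 -135.4  145. ] [10.12401025 -3.53697826 -5.4440809 ]
[(214, [293, 294, 295, 296, 297, 299, 300, 301]), (218, [289, 290, 291, 293, 294, 295, 296, 297, 298, 299, 300, 301]), (222, [290, 291, 292, 293, 294, 295, 296, 297, 299, 300, 301]), (226, [291, 292, 293]), (230, [293, 294]), (234, [293, 294, 295, 296, 297])]
```

Firm contact with the stop: about 10 N, and the bar no longer moves. I'll back off, rise, and check that the stay stands alone.

Request:
drive_tool(plan=[{"x":-0.2,"y":0,"z":0,"ax":0,"ay":0,"az":0,"hand":0},{"x":-0.5,"y":0,"z":0,"ax":0,"ay":0,"az":0,"hand":0},{"x":-0.8,"y":0,"z":0,"ax":0,"ay":0,"az":0,"hand":0},{"x":-0.8,"y":0,"z":-0.8,"ax":0,"ay":0,"az":0,"hand":0},{"x":-0.8,"y":0,"z":-1.8,"ax":0,"ay":0,"az":0,"hand":0},{"x":-0.8,"y":0,"z":-2.8,"ax":0,"ay":0,"az":0,"hand":0},{"x":-0.8,"y":0,"z":-3.7,"ax":0,"ay":0,"az":0,"hand":30},{"x":-0.8,"y":0,"z":-3.7,"ax":0,"ay":0,"az":0,"hand":70}])

```text
clock: 13.6
eef_pos: [468.8, -144.9, 335.5]
tcp_rot: [-3.141, 0.012, 2.852]
contact_force: [0.1, -0.3, -0.3]
opening: 0.333
grasp_force: 0.0
```

```bash
python3 - <<'E'
from h import *
print(col());s=monitor.sense();print(box(s["eef_pos"]),s["contact_force"],s["opening"])
x,z=knob(1.85);print(x,z,units(w(x,0,330),s))
E
```

```text
[(214, []), (218, [289, 290, 291]), (222, [290, 291, 292]), (226, [291, 292, 293]), (230, [293, 294]), (234, [293, 294, 295, 296, 297])]
[  19.8 -135.3  332.2] [-0.10529785 -0.04767252 -0.378164  ] 0.419235058337909
146.74662905807966 225.07066490109628 [-2.54  2.7   0.06 -0.    0.07  0.  ]
```

Request:
drive_tool(plan=[{"x":-2.54,"y":2.7,"z":0.06,"ax":0,"ay":0.05,"az":0,"hand":70},{"x":-2.54,"y":2.7,"z":0.06,"ax":0,"ay":0.05,"az":0,"hand":70},{"x":-2.54,"y":2.7,"z":0.06,"ax":0,"ay":0.05,"az":0,"hand":70},{"x":-2.54,"y":2.7,"z":0.06,"ax":0,"ay":0.05,"az":0,"hand":70},{"x":-2.54,"y":2.7,"z":0.06,"ax":0,"ay":0.05,"az":0,"hand":70},{"x":-2.54,"y":2.7,"z":0.06,"ax":0,"ay":0.05,"az":0,"hand":70},{"x":-2.54,"y":2.7,"z":0.06,"ax":0,"ay":0.05,"az":0,"hand":70}])

```text
clock: 14.35
eef_pos: [624.7, -51.2, 325.2]
tcp_rot: [-3.141, -0.005, 2.852]
contact_force: [0.5, 0.3, -0.2]
opening: 0.824
grasp_force: 0.0
```

```bash
python3 - <<'E'
from h import *
s=monitor.sense();print(box(s["eef_pos"]),s["tcp_rot"],s["contact_force"],s["opening"])
x,z=knob(1.85);print(units(w(x,0,z-17),s))
E
```

```text
[143.8  -1.  325.2] [-3.14081601 -0.00549234  2.85185041] [ 0.48010801  0.29865281 -0.20049632] 0.8241576177491035
[-0.07  0.02  2.34 -0.01 -0.05 -0.  ]
```

Request:
drive_tool(plan=[{"x":-0.06,"y":0.02,"z":0.8,"ax":0,"ay":0,"az":0,"hand":70},{"x":-0.06,"y":0.02,"z":1.6,"ax":0,"ay":0,"az":0,"hand":70},{"x":-0.06,"y":0.02,"z":2.2,"ax":0,"ay":0,"az":0,"hand":70},{"x":-0.06,"y":0.02,"z":2.34,"ax":0,"ay":0,"az":0,"hand":70},{"x":-0.06,"y":0.02,"z":2.34,"ax":0,"ay":0,"az":0,"hand":70}])

```text
clock: 14.85
eef_pos: [627.5, -51.1, 209.0]
tcp_rot: [-3.141, -0.005, 2.851]
contact_force: [0.5, -0.1, 0.8]
opening: 0.823
grasp_force: 0.0
```

Request:
drive_tool(plan=[{"x":0,"y":0,"z":0,"ax":0,"ay":0,"az":0,"hand":20},{"x":0,"y":0,"z":0,"ax":0,"ay":0,"az":0,"hand":20},{"x":0,"y":0,"z":0,"ax":0,"ay":0,"az":0,"hand":20},{"x":0,"y":0,"z":0,"ax":0,"ay":0,"az":0,"hand":20},{"x":0,"y":0,"z":0,"ax":0,"ay":0,"az":0,"hand":20},{"x":0,"y":0,"z":0,"ax":0,"ay":0,"az":0,"hand":20}], grip_force=30)

```text
clock: 15.45
eef_pos: [629.4, -50.6, 211.4]
tcp_rot: [3.141, -0.0, 2.852]
contact_force: [-1.0, -0.2, 7.6]
opening: 0.313
grasp_force: 29.1
```

```bash
python3 - <<'E'
from h import *
s=monitor.sense();print(box(s["eef_pos"]),s["tcp_rot"],s["contact_force"],s["opening"],s["grasp_force"])
for t0,ts in((1.85,np.arange(1.77,1.2,-.08)),(1.21,np.arange(1.13,.7,-.08)),(.73,np.arange(.69,.5,-.02))):
  print(t0)
  for t in arc(t0,ts): print(np.round(t,2))
E
```

```text
[148.2   1.  211.4] [ 3.14100969e+00 -3.95976739e-04  2.85221860e+00] [-1.01122586 -0.22474457  7.60145355] 0.31315745471071543 29.099541306495667
1.85
[ 1.77  0.2  -0.11]
[ 1.69  0.42 -0.2 ]
[ 1.61  0.64 -0.27]
[ 1.53  0.86 -0.32]
[ 1.45  1.09 -0.36]
[ 1.37  1.32 -0.38]
[ 1.29  1.55 -0.38]
[ 1.21  1.78 -0.36]
1.21
[1.13 0.23 0.04]
[1.05 0.45 0.09]
[0.97 0.67 0.16]
[0.89 0.88 0.25]
[0.81 1.09 0.36]
[0.73 1.28 0.48]
0.73
[0.69 0.09 0.07]
[0.67 0.14 0.1 ]
[0.65 0.19 0.14]
[0.63 0.23 0.17]
[0.61 0.27 0.21]
[0.59 0.32 0.25]
[0.57 0.36 0.29]
[0.55 0.4  0.33]
[0.53 0.44 0.37]
[0.51 0.48 0.41]
```

The knob is held with 29 N at the same opening as before. Now I'll lower the lid along the arc.

Request:
drive_tool(plan=[{"x":0.2,"y":0,"z":-0.11,"ax":0,"ay":0,"az":0,"hand":20},{"x":0.42,"y":0,"z":-0.2,"ax":0,"ay":0,"az":0,"hand":20},{"x":0.64,"y":0,"z":-0.27,"ax":0,"ay":0,"az":0,"hand":20},{"x":0.86,"y":0,"z":-0.32,"ax":0,"ay":0,"az":0,"hand":20},{"x":1.09,"y":0,"z":-0.36,"ax":0,"ay":0,"az":0,"hand":20},{"x":1.32,"y":0,"z":-0.38,"ax":0,"ay":0,"az":0,"hand":20},{"x":1.55,"y":0,"z":-0.38,"ax":0,"ay":0,"az":0,"hand":20},{"x":1.78,"y":0,"z":-0.36,"ax":0,"ay":0,"az":0,"hand":20}])

```text
clock: 16.25
eef_pos: [542.3, -24.6, 228.7]
tcp_rot: [3.141, -0.002, 2.852]
contact_force: [0.6, 2.1, 4.2]
opening: 0.321
grasp_force: 30.0
```

Request:
drive_tool(plan=[{"x":0.23,"y":0,"z":0.04,"ax":0,"ay":0,"az":0,"hand":20},{"x":0.45,"y":0,"z":0.09,"ax":0,"ay":0,"az":0,"hand":20},{"x":0.67,"y":0,"z":0.16,"ax":0,"ay":0,"az":0,"hand":20},{"x":0.88,"y":0,"z":0.25,"ax":0,"ay":0,"az":0,"hand":20},{"x":1.09,"y":0,"z":0.36,"ax":0,"ay":0,"az":0,"hand":20},{"x":1.28,"y":0,"z":0.48,"ax":0,"ay":0,"az":0,"hand":20}])

```text
clock: 16.85
eef_pos: [480.6, -6.2, 203.2]
tcp_rot: [3.141, -0.004, 2.852]
contact_force: [-0.0, 5.6, -0.4]
opening: 0.317
grasp_force: 29.9
```

```bash
python3 - <<'E'
from h import *
s=monitor.sense();print(box(s["eef_pos"]),np.array(knob(.73))-[0,15],s["tcp_rot"],s["contact_force"],s["opening"],s["grasp_force"])
cv2.imwrite("pics/s6.png",imaging.grab_frame("side")[130:280,240:400,::-1].repeat(4,0).repeat(4,1))
E
```

```text
[ -7.2   0.9 203.2] [ -6.31741392 204.07026578] [ 3.14114139 -0.00413559  2.85197385] [-1.94456106e-03  5.62322813e+00 -3.71781434e-01] 0.316850859237584 29.929938759119068
```

View pics/s6.png

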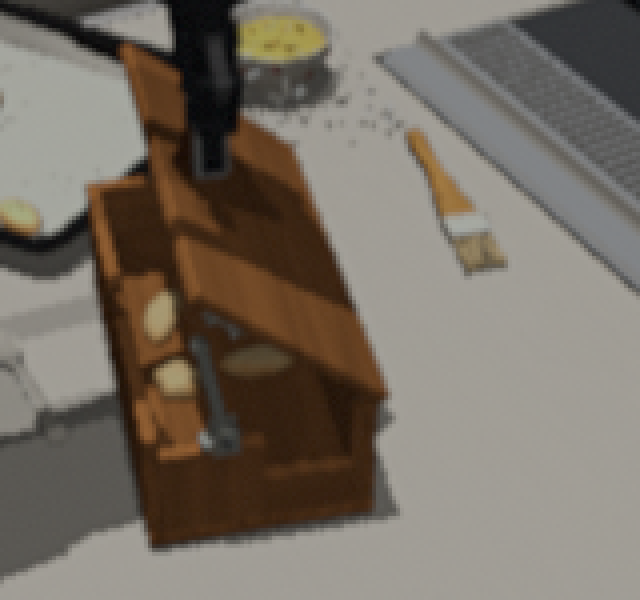

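The stay's tip at (203,342) stands just under the catch at (222,322), and the lid is at about 0.73. I'll lower the last bit slowly.

Request:
drive_tool(plan=[{"x":0.05,"y":0,"z":0.03,"ax":0,"ay":0,"az":0,"hand":20},{"x":0.09,"y":0,"z":0.07,"ax":0,"ay":0,"az":0,"hand":20},{"x":0.14,"y":0,"z":0.1,"ax":0,"ay":0,"az":0,"hand":20},{"x":0.19,"y":0,"z":0.14,"ax":0,"ay":0,"az":0,"hand":20},{"x":0.23,"y":0,"z":0.17,"ax":0,"ay":0,"az":0,"hand":20},{"x":0.27,"y":0,"z":0.21,"ax":0,"ay":0,"az":0,"hand":20},{"x":0.32,"y":0,"z":0.25,"ax":0,"ay":0,"az":0,"hand":20},{"x":0.32,"y":0,"z":0.25,"ax":0,"ay":0,"az":0,"hand":20}])

```text
clock: 17.7
eef_pos: [465.7, -1.8, 190.5]
tcp_rot: [3.141, -0.004, 2.852]
contact_force: [0.2, 5.6, -1.1]
opening: 0.316
grasp_force: 30.5
```

```bash
python3 - <<'E'
from h import *
s=monitor.sense();print(box(s["eef_pos"]),np.array(knob(.59))-[0,15],s["contact_force"],s["grasp_force"])
E
```

```text
[-22.7   1.  190.5] [-22.13723978 191.55799664] [ 0.24691375  5.56474138 -1.08565332] 30.51082992737065
```

Request:
drive_tool(plan=[{"x":0.02,"y":0,"z":0.02,"ax":0,"ay":0,"az":0,"hand":20},{"x":0.04,"y":0,"z":0.04,"ax":0,"ay":0,"az":0,"hand":20},{"x":0.06,"y":0,"z":0.06,"ax":0,"ay":0,"az":0,"hand":20},{"x":0.06,"y":0,"z":0.06,"ax":0,"ay":0,"az":0,"hand":20},{"x":0.06,"y":0,"z":0.06,"ax":0,"ay":0,"az":0,"hand":20}])

```text
clock: 18.2
eef_pos: [464.4, -1.4, 189.0]
tcp_rot: [3.141, -0.001, 2.852]
contact_force: [-0.2, 3.8, 9.4]
opening: 0.317
grasp_force: 31.1
```

```bash
python3 - <<'E'
from h import *
s=monitor.sense();print(box(s["eef_pos"]),np.array(knob(.57))-[0,15],s["contact_force"],s["grasp_force"]);print(col())
E
```

```text
[-24.   1. 189.] [-24.24883084 189.59407047] [-0.21964207  3.79824056  9.44243478] 31.138902227176004
[(214, []), (218, [288, 289, 290, 291, 292, 293, 294, 295, 296]), (222, [290, 291, 292]), (226, [291, 292, 293, 294]), (230, [292, 293, 294, 295]), (234, [293, 294, 295, 296, 297, 298])]
```

The upward force jumped to 9 N at the 0.57 pose with the stay unmoved, so the lid is resting on it. I'll open and withdraw straight up.

Request:
drive_tool(plan=[{"x":0,"y":0,"z":0,"ax":0,"ay":0,"az":0,"hand":75},{"x":0,"y":0,"z":0,"ax":0,"ay":0,"az":0,"hand":75},{"x":0,"y":0,"z":0,"ax":0,"ay":0,"az":0,"hand":75},{"x":0,"y":0,"z":0,"ax":0,"ay":0,"az":0,"hand":75},{"x":0,"y":0,"z":0,"ax":0,"ay":0,"az":0,"hand":75},{"x":0,"y":0,"z":-0.6,"ax":0,"ay":0,"az":0,"hand":75},{"x":0,"y":0,"z":-1.5,"ax":0,"ay":0,"az":0,"hand":75},{"x":0,"y":0,"z":-2.4,"ax":0,"ay":0,"az":0,"hand":75}])

```text
clock: 19.05
eef_pos: [463.3, -1.6, 309.4]
tcp_rot: [-3.141, -0.005, 2.852]
contact_force: [0.6, 0.8, -1.2]
opening: 0.875
grasp_force: 0.0
```

```bash
python3 - <<'E'
from h import *
s=monitor.sense();print(box(s["eef_pos"]),s["contact_force"],s["opening"]);print(col())
cv2.imwrite("pics/s7.png",imaging.grab_frame("side")[130:280,200:400,::-1].repeat(4,0).repeat(4,1))
for t in(.5,.57,.64):print(np.round((proj("side",w(75-160*np.cos(t),-143,100+160*np.sin(t)))-[200,130])*4))
E
```

```text
[-25.    0.5 309.4] [ 0.56710156  0.82483577 -1.19562535] 0.8751876992830391
[(214, []), (218, [288, 289, 290, 291, 292, 293, 294, 295, 296]), (222, [290, 291, 292]), (226, [291, 292, 293, 294]), (230, [292, 293, 294, 295]), (234, [293, 294, 295, 296, 297, 298])]
[312. 347.]
[321. 333.]
[331. 319.]
```

View pics/s7.png

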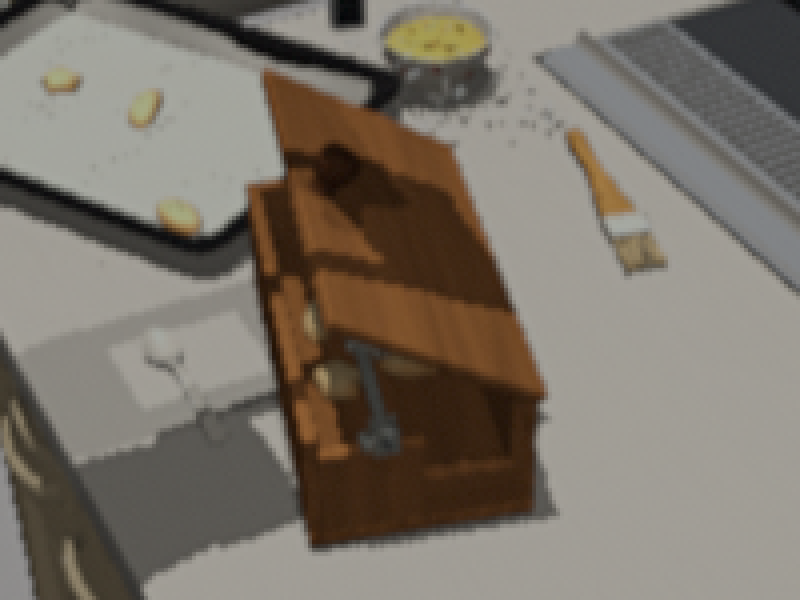

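The lid rests on the stay, with its tip in the catch at (360,347). The lid corner is near (322,330), where 0.57 rad predicts (321,333). The arm is clear, so I'm handing in.

```bash
python3 -c "
from rig import r
print(r.sign_off())"
```

```text
the job is handed in; nothing more can be done
None
```

The lid is propped ajar on the standing stay at about 0.57 rad (read from the last picture), with the arm clear and the bowl, scraper and spoon never approached. I handed the job in at about 19 s of the 64 s, and no verdict came back.

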